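Clamp a sleeve in the bench gauge with the coarse ring of a double knob

ROBOT

A 6-joint arm with a two-finger parallel gripper is mounted at the origin on the work surface. World frame = base frame: x ahead of the robot, y to its left, z up, the work surface at z = 0. Lengths are in mm, angles in rad, forces in N, time in s.
With the tool pointing down it reaches from about 350 to 725 mm from the base axis. Payload 4.3 kg.
Tool frame: the origin (TCP) lies at the very end of the fingers, on their centre line; the grasp point (between the pads) lies 19 mm behind it (env.pinch_z is the distance from the TCP to the grasp point, in mm); x points along the fingers, z is the direction in which the jaws open and shut, and the axes are right-handed (so a half turn about x gives the same grasp; the last joint's range is limited). The gripper opens to 85 mm and grips with 20 to 120 N. Pads are 22 mm wide; open, the fingers measure 114 mm over their backs; the gripper's body (76 mm by 85 mm) begins 54 mm behind the grasp point. The pads swing forward as they close: fully open they stand 13 mm farther back than shut.
Start: joints at [-1.369, 0.377, 0.081, 1.274, 0, 1.46], TCP at [176.405, -547.31, 231.329] pointing down, gripper open.
Joint ranges: [-2.72, 2.72], [-0.84, 1.66], [-1.02, 1.22], [-1.77, 2.12], [-1.37, 1.28], [-3.14, 3.14]. Speed limits (rad/s): [2.57, 2.57, 3.14, 3.14, 3.14, 3.14].

INTERFACE

Orientations are given as a rotation vector (axis times angle).
In Python, from workcell import env gives the robot as it stands.
- The arm moves only by the shell command python3 -m creep 'ROWS' [FORCE]. ROWS is JSON, a list of rows, each an object of numbers: "rx", "ry", "rz": the turn, a rotation vector about the tool's x, y, z in rad; "dx", "dy", "dz": the shift along the tool's x, y, z in m; "jaw": the finger opening in m, from 0 to 0.0854. A call has 1 to 20 rows; each row is the pose to reach, as a shift and turn from the pose commanded when the call began, along the tool's axes at that moment; what a row does not reach only later rows make up. A row lasts 1/10 s, in which the tool goes at most 50 mm and 8.59 degrees, less where a joint would pass 70% of its speed; a pose out of reach is approached as far as the arm can. A call with a gripper value outside its range is refused whole. The fingers move at their own pace and stop on an object; FORCE is the grip in N (left out, the last holds). Time passes only in rows, so rows that repeat a pose let the fingers close. It gives the time, the measured TCP pose, the force and the opening at its end, in the units of the state.
- env.state(): the state, without advancing time (a new reading comes with each control period).
- env.capture(name): name is "scene" or "top" or "wrist"; returns a dict with "color" (384x512x3 uint8, red, green, blue), "z_map" (384x512 float32, mm along the optical axis (not along the pixel's ray), 0 where there is no reading), "fx", "fy", "cx", "cy" (pixels), "position" and "rotation" of the camera in the world. Camera axes: x right, y down, z forward; pixel columns grow to the right and rows downward; lengths in mm; the calibration is good to about 2 mm. A picture is of the moment at which its call begins.
- env.close_job(): hands the job in, once; it reports no verdict.
The state is a dict: "t": time; "q": joint angles; "qd": joint speeds; "effort": joint torques, N m; "eef_pos": TCP position; "ee_rot": TCP orientation; "force": force on the tool from outside, world axes, zero at the start; "wrist_torque": the same for the moment, N m; "gripper_width": finger opening in mm.
Only numpy, scipy, OpenCV 4.12 (cv2) and the standard library are available. Lean on these libraries where they do the work, as an engineer would, in place of code of your own. Each camera call takes 0.05 s, during which the arm holds its last target. There are 200 camera calls.

TASK

Stand the long plain sleeve upright on the bed of the bench gauge, midway between its jaws, and let go of it. Then turn only the outer ring of the double knob clockwise until the sprung jaw holds the sleeve against the set jaw, gently, with about 12 newtons and never more than 30, and let go of the ring. Leave the inner knob exactly as it is set, do not push the jaw by hand, and leave the other parts on the table where they are.

Things in the scene. Friction and masses are not known exactly. Their poses are not given: they have to be found in the camera images.
- sleeve_mid (a point): Centre (25 mm above the underside) of the long plain sleeve to be gauged: grey galvanised tube standing upright, 36 mm outside diameter, 50 mm tall, about 0.2 kg; z is its axis. It stands loose on the table among a short sleeve (same diameter, 20 mm tall), a hexagon nut and a bolt on its head, 110 mm apart
- gauge: Bench gauge fixed to the table: base 110 (its x) by 290 mm (its y); origin on the table under the middle, z up; measuring axis along y. White drive housing at its -y end (y -130 to -40, top 56 mm up), double knob on it. At +y the set jaw, a plate like the sprung jaw, facing -y: set by hand, its face is somewhere at y 42 to 60 mm, not measured; the sleeve ends up against it, to be found by feel
- bed (a point): Top face of the gauge's flat bed where the sleeve is to stand: 18 mm above the table, at gauge x = 0, y = 18 mm; axes as the gauge's. Midway between the opened jaws: a sleeve stood within 5 mm of here clears both. The bed is 60 mm wide (x)
- jaw: Sprung jaw: steel plate 24 mm wide (gauge x), 10 mm thick, 22 to 56 mm above the table, facing gauge +y; origin at table height under its face. Moves to gauge +y, 18 mm per rad of the ring, on a spring of about 8 N/mm: with the sleeve against the set jaw the force grows by about 100 to 140 N per rad. Before that the sleeve slides along the bed at up to 3 N
- ring (a joint): Outer ring of the double knob (coarse drive), rad; clockwise from above is positive and closes the jaw. Range 0 to 3.6, starts at 0 to 0.7; closing takes 0.6 to 2.5 rad more: one or two grasps. Friction about 0.14 Nm; left alone it holds about 6.5 N of clamping and yields back to that. Clamping adds 0.018 Nm per N; with the turn paused, friction may act either way, so judge by the rise
- knob_axis (a point): Centre of the outer ring, on the vertical axis of the double knob, 76 mm above the table. The ring: black fluted cylinder, 56 mm in diameter, 64 to 88 mm above the table, on a 38 mm neck that leaves 8 mm free above the housing. The inner knob rises above it: grip the ring below 88 mm, from above, with the inner knob between the fingers
- inner_end (a point): Tip of the bar on the inner knob (fine setting, to be left alone), 13 mm from the axis, 104 mm above the table. The inner knob is bare aluminium, 29 mm in diameter, 88 to 108 mm above the table, coaxial with the ring, and turns very easily (0.012 Nm)
Things that resemble listed ones, but are neither listed nor needed, are in the scene too. Leave any orange look-alike of the part that bears sleeve_mid alone.

How it is judged (in metres and radians):
On the way, in this order (a step that is already met when the one before it is completed fails the run):
1. the sleeve stands free on the bed between the jaws, let go (x of sleeve_mid in the frame of bed between -0.008 and 0.008 m and y of sleeve_mid in the frame of bed between -0.022 and 0.028 m and z of sleeve_mid in the frame of bed below 0.028 m and angle between sleeve_mid's own z axis and vertical below 0.06 rad and contact force between jaw and anything else below 4 N and contact force between the fingers and anything else below 0.1 N), for 0.2 s.
2. the jaw clamps the sleeve with more than 7 N (contact force between jaw and anything else above 7 N), for 0.2 s.
At the end, for the whole second after the job is handed in: the sleeve stands upright (within 3 degrees) on the bed, its axis within 9 mm of the jaws' centre line, still clamped by the sprung jaw with more than 4 N, the ring at rest (x of sleeve_mid in the frame of bed between -0.009 and 0.009 m and y of sleeve_mid in the frame of bed between -0.022 and 0.028 m and z of sleeve_mid in the frame of bed below 0.028 m and angle between sleeve_mid's own z axis and vertical below 0.06 rad and contact force between jaw and anything else above 4 N and velocity of joint ring between -0.05 and 0.05 rad/s); the robot touches nothing.
It fails at once if the sprung jaw presses with more than 30 N (contact force between jaw and anything else above 30 N).
It fails at once if the inner knob is turned (its bar's tip moves more than 2.5 mm, about 11 degrees) (distance of inner_end from where it was at the start of the episode above 0.0025 m).
It fails at once if the robot pushes the jaw itself (contact force between any of the fingers, the arm and jaw above 3 N).
It fails at once if another part on the table is moved more than 30 mm (distance of any of short_sleeve, nut, bolt, small_nut, plug_gauge, caliper, oil_can from where it was at the start of the episode above 0.03 m).
It also fails if it takes over 72 s, if anything falls off the work surface, if the arm or the gripper's body presses on something with over 40 N, if the wrist force passes 120 N, or if a joint passes its speed limit or range.

## Working session

There is one attempt and no reset: what is moved stays moved. The work goes in short steps, Python scripts to look and compute and a shell command to move; the robot and the scene stay as the last step left them, time stands still between calls to the robot, and variables do not carry over. Pictures are saved under pics/ and viewed, about 8 in all and at most 12, crops included, and the job is handed in when it is done.

```bash
ls; mkdir -p pics; cat > h.py <<'E'
import numpy as np,cv2
from workcell import env
from scipy.spatial.transform import Rotation as R
def cap(n):
    c=env.capture(n); Rm=np.array(c['rotation'],float)
    if Rm.size==3: Rm=R.from_rotvec(Rm.ravel()).as_matrix()
    c['R']=Rm.reshape(3,3); c['p']=np.array(c['position'],float); return c
def world(c):
    z=c['z_map'].astype(float); v,u=np.mgrid[:z.shape[0],:z.shape[1]]
    P=np.stack([(u-c['cx'])/c['fx']*z,(v-c['cy'])/c['fy']*z,z],-1)
    W=P@c['R'].T+c['p']; W[z==0]=np.nan; return W
def save(c,name,box=None,s=1.5):
    im=c['color'][...,::-1]
    if box: u0,v0,u1,v1=box; im=im[v0:v1,u0:u1]
    cv2.imwrite('pics/'+name,cv2.resize(im,None,fx=s,fy=s,interpolation=cv2.INTER_CUBIC))
E
python3 - <<'E'
from h import *
print(env.state())
for n in('top','scene'):
    c=cap(n);print(n,c['p'],c['R'].round(3).tolist(),c['fx']);save(c,n+'1.png');np.savez(''+n+'1.npz',W=world(c),C=c['color'])
E
```

```text
pics
{'t': 0.0, 'q': array([-1.36932290e+00,  3.78075309e-01,  7.96400074e-02,  1.27441494e+00,
        5.42234195e-06,  1.46048493e+00]), 'qd': array([-3.08866164e-03, -6.81498116e-05, -5.28618620e-04,  4.73482584e-04,
        1.89232466e-03, -3.92795796e-04]), 'effort': array([-2.29913885e-04, -4.63603663e+01,  2.69874072e+01,  2.07322079e-02,
       -6.67483459e-05, -7.91755866e-06]), 'eef_pos': array([ 176.25474014, -546.63026644,  230.359363  ]), 'ee_rot': array([ 0.97789155,  1.34227119, -0.97558774]), 'force': array([0.4964278 , 0.68998258, 0.33827357]), 'wrist_torque': array([0.03960757, 0.07246658, 0.00390576]), 'gripper_width': 85.54495016861966}
top [ 326.40051861 -119.65987433 1112.47296366] [[0.008, -0.985, 0.17], [-1.0, -0.007, 0.011], [-0.009, -0.17, -0.985]] 458.9884486145235
scene [1033.84497981  421.32437126  683.05875656] [[-0.718, 0.407, -0.564], [0.695, 0.443, -0.566], [0.02, -0.799, -0.601]] 452.2840386476205
```

View pics/top1.png

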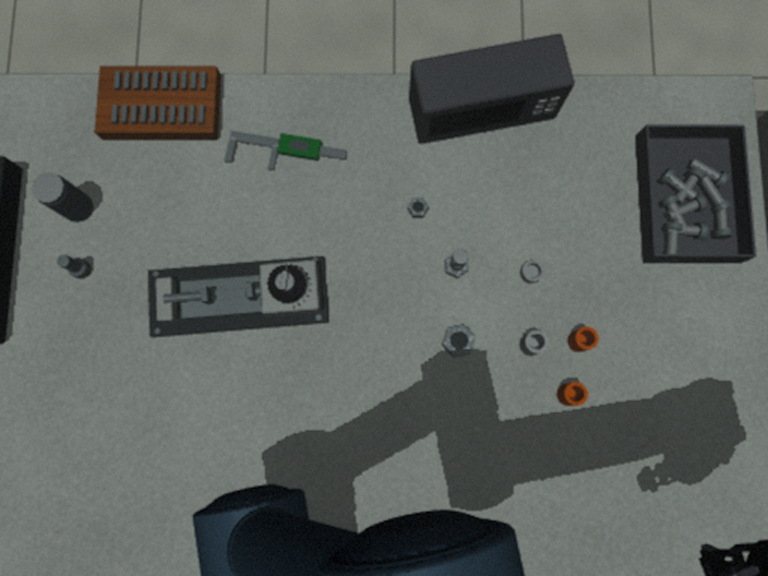

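View pics/scene1.png

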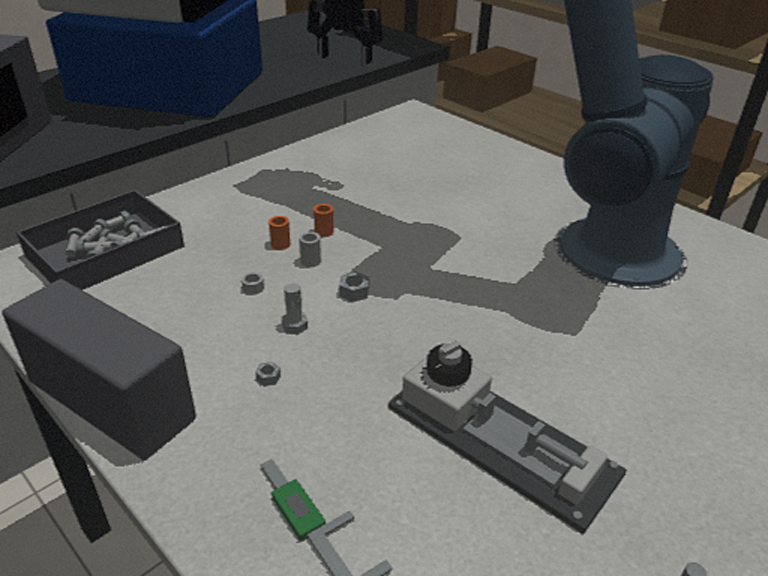

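Top view (displayed pixels): grey tube at (534,341), grey short ring at (531,271), nut (458,338), bolt (457,263). The orange look-alikes are at (585,338) and (573,392). In the scene view, the tall grey tube at (310,248) is the long sleeve: it is plain, grey and much taller than the ring at (252,283). The gauge has its housing and knob at top (288,285) and its set jaw to the left.

```bash
python3 - <<'E'
from h import *
d=np.load('top1.npz');W=d['W'];C=d['C']
def crop(u0,v0,u1,v1): return W[int(v0/1.5):int(v1/1.5),int(u0/1.5):int(u1/1.5)].reshape(-1,3)
for n,b in dict(sleeve=(512,318,556,364),short=(510,250,552,290),orange=(565,318,604,358)).items():
    P=crop(*b);P=P[np.isfinite(P[:,2])];t=np.percentile(P[:,2],99);Q=P[P[:,2]>t-5]
    print(n,t,cv2.minEnclosingCircle(Q[:,:2].astype(np.float32)),Q.mean(0),len(Q))
P=crop(140,245,340,345);P=P[np.isfinite(P[:,2])]
for lo,hi in((5,13),(14,22),(50,60),(80,92),(95,115)):
    Q=P[(P[:,2]>lo)&(P[:,2]<hi)]
    print(lo,hi,len(Q),cv2.minAreaRect(Q[:,:2].astype(np.float32)),Q.mean(0),cv2.minEnclosingCircle(Q[:,:2].astype(np.float32)))
Q=P[P[:,2]>4];print('all',cv2.minAreaRect(Q[:,:2].astype(np.float32)))
c={'color':C};a=C[155:235,90:230];b=C[160:270,300:410]
a=cv2.resize(a,(700,400),interpolation=cv2.INTER_CUBIC);b=cv2.resize(b,(400,400))
S=np.load('scene1.npz')['C'];s1=cv2.resize(S[120:270,150:270],(400,500));
cv2.imwrite('pics/crop.png',s1[...,::-1]);cv2.imwrite('pics/g.png',a[...,::-1])
E
```

```text
sleeve 51.579727497830795 ((432.82745361328125, -349.58538818359375), 17.869218826293945) [ 432.27475296 -350.14847197   49.55582945] 85
short 21.75509562478728 ((550.355712890625, -353.74908447265625), 18.263141632080078) [ 550.70995835 -353.29896096   19.50227078] 77
orange 52.57679839755899 ((438.8470764160156, -427.6955871582031), 17.973167419433594) [ 438.7279049  -427.80832555   49.95225897] 79
5 13 1797 ((502.9259033203125, 116.29670715332031), (139.8895721435547, 311.0007019042969), 8.8885498046875) [499.46746624 139.39858189  10.3433454 ] ((506.2734680175781, 119.70956420898438), 158.36199951171875)
14 22 1196 ((506.7086486816406, 123.87359619140625), (108.31212615966797, 287.57684326171875), 5.593403339385986) [502.51113178 148.48409952  16.96573182] ((506.72088623046875, 122.99337005615234), 149.11715698242188)
50 60 842 ((509.1265563964844, 101.09149169921875), (80.52949523925781, 222.14791870117188), 5.854065895080566) [510.61880874  44.44058288  54.73058917] ((509.1930847167969, 98.85344696044922), 113.317626953125)
80 92 345 ((515.887939453125, 34.90758514404297), (57.17951202392578, 54.61967849731445), 1.5679681301116943) [514.44763978  34.29570369  86.94350064] ((515.6904907226562, 35.17437744140625), 28.781726837158203)
95 115 129 ((515.2537841796875, 35.15331268310547), (26.664838790893555, 27.538251876831055), 19.6905517578125) [515.44075205  34.9251847  101.99821592] ((515.5073852539062, 35.193912506103516), 14.31575870513916)
all ((513.0265502929688, 121.4823989868164), (156.95233154296875, 317.1729736328125), 2.0684823989868164)
```

View pics/crop.png

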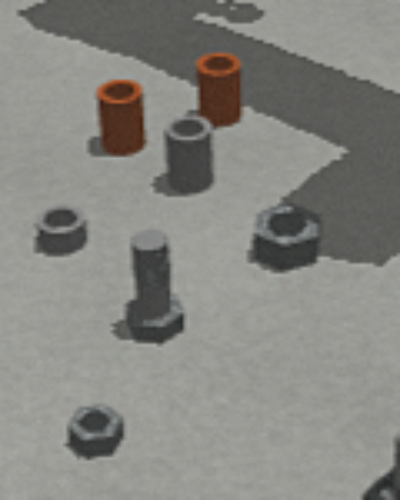

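View pics/g.png

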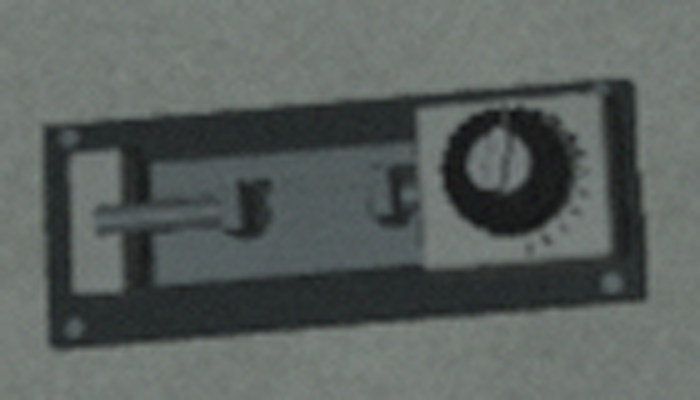

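The crop confirms the choice. The grey tube, with its top at 51.6 mm and 36 mm diameter, is the long sleeve at (433,-350). The short ring has its top at 22 mm and both orange tubes are left alone. The gauge centre is about (507,124), yawed +5.6°, and the ring centre is (515.5,35.2). The jaws show at the left and middle of the bed.

```bash
cat >> h.py <<'E'
def plan(pos,yaw):
    """shift/turn in tool axes to TCP pos (mm), tool down, tool z at world yaw (deg, mod 180)"""
    s=env.state();T=R.from_rotvec(s['ee_rot']).as_matrix();best=None
    for y in(yaw,yaw+180):
        a=np.radians(y);z=np.array([np.cos(a),np.sin(a),0]);x=np.array([0,0,-1.]);D=np.stack([x,np.cross(z,x),z],1)
        r=R.from_matrix(T.T@D).as_rotvec()
        d=T.T@(np.array(pos)-s['eef_pos'])/1000
        print('d',d.round(4),'r',r.round(4))
    print('T',T.round(3).tolist(),'q',s['q'].round(3),'pos',s['eef_pos'].round(1),'t',s['t'],'F',s['force'].round(2),'M',s['wrist_torque'].round(3),s['gripper_width'])
E
python3 - <<'E'
from h import *
print(env.pinch_z)
plan([433,-350,120],5.6)
E
```

```text
18.700000000000003
d [ 0.1107  0.3047 -0.1083] r [-1.3567 -0.0014 -0.0014]
d [ 0.1107  0.3047 -0.1083] r [ 1.7849e+00 -1.5000e-03  1.5000e-03]
T [[-0.0, 0.952, 0.307], [0.002, 0.307, -0.952], [-1.0, 0.0, -0.002]] q [-1.369  0.378  0.08   1.274  0.     1.46 ] pos [ 176.3 -546.7  230.5] t 0.1 F [ 0.39  0.2  -0.27] M [-0.01  -0.038 -0.015] 85.53197200340284
```

```bash
python3 -m creep '[{"dx":0.11,"dy":0.305,"dz":-0.108,"rx":-1.357},{"dx":0.11,"dy":0.305,"dz":-0.108,"rx":-1.357},{"dx":0.11,"dy":0.305,"dz":-0.108,"rx":-1.357},{"dx":0.11,"dy":0.305,"dz":-0.108,"rx":-1.357},{"dx":0.11,"dy":0.305,"dz":-0.108,"rx":-1.357},{"dx":0.11,"dy":0.305,"dz":-0.108,"rx":-1.357},{"dx":0.11,"dy":0.305,"dz":-0.108,"rx":-1.357},{"dx":0.11,"dy":0.305,"dz":-0.108,"rx":-1.357},{"dx":0.11,"dy":0.305,"dz":-0.108,"rx":-1.357},{"dx":0.11,"dy":0.305,"dz":-0.108,"rx":-1.357},{"dx":0.11,"dy":0.305,"dz":-0.108,"rx":-1.357},{"dx":0.11,"dy":0.305,"dz":-0.108,"rx":-1.357}]'
python3 - <<'E'
from h import *
plan([433,-350,12],5.6)
c=cap('wrist');W=world(c);save(c,'w1.png')
C=np.array([433,-350]);m=(abs(W[...,2]-50)<5)&(np.hypot(W[...,0]-433,W[...,1]+350)<30)
print(m.sum(),cv2.minEnclosingCircle(W[m][:,:2].astype(np.float32)) if m.sum() else 0,np.nanmin(W[...,2]), np.nanmax(W[...,2]))
E
```

```text
d [ 0.2187  0.3046 -0.1081] r [-1.3567 -0.0014 -0.0014]
d [ 0.2187  0.3046 -0.1081] r [ 1.7849e+00 -1.5000e-03  1.5000e-03]
T [[-0.0, 0.952, 0.307], [0.002, 0.307, -0.952], [-1.0, 0.0, -0.002]] q [-1.369  0.378  0.08   1.274  0.     1.46 ] pos [ 176.3 -546.7  230.5] t 0.1 F [ 0.39  0.2  -0.27] M [-0.01  -0.038 -0.015] 85.53197200340284
0 0 -752.3884692905046 333.132963641632$[0]: bad value
```

View pics/w1.png

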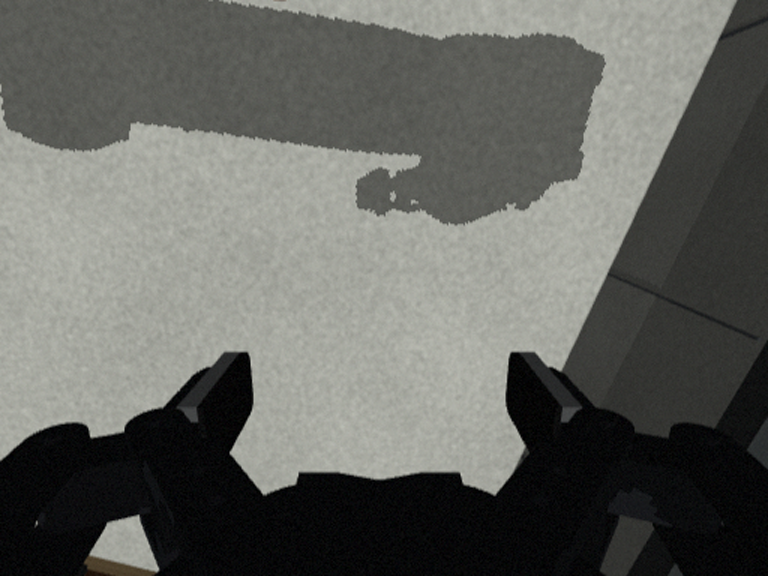

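The row was refused and the arm hasn't moved, so this wrist view shows only the table and the open fingers. I'll give every key this time.

```bash
python3 -m creep '[{"dx":0.11,"dy":0.305,"dz":-0.108,"rx":-1.357,"ry":0,"rz":0,"jaw":0.085}]'
```

```text
t: 0.25
eef_pos: [211.8, -522.7, 216.3]
ee_rot: [0.86, 1.389, -0.869]
force: [1.6, -0.2, 0.4]
gripper_width: 85.3
```

```bash
python3 -m creep '[{"dx":0,"dy":0,"dz":0,"rx":0,"ry":0,"rz":0,"jaw":0.085},{"dx":0,"dy":0,"dz":0,"rx":0,"ry":0,"rz":0,"jaw":0.085}]'
python3 - <<'E'
from h import *
plan([433,-350,120],5.6)
E
```

```text
t: 0.45
eef_pos: [214.4, -517.3, 214.5]
ee_rot: [0.863, 1.395, -0.861]
force: [0.7, 0.2, -0.7]
gripper_width: 85.0
d [ 0.0946  0.2703 -0.0519] r [-1.2057 -0.0018 -0.0013]
d [ 0.0946  0.2703 -0.0519] r [ 1.9359e+00 -1.4000e-03  1.9000e-03]
T [[-0.001, 0.895, 0.446], [0.002, 0.446, -0.895], [-1.0, 0.0, -0.002]] q [-1.291  0.353  0.002  1.222 -0.     1.388] pos [ 214.4 -517.3  214.5] t 0.45 F [ 0.72  0.2  -0.71] M [-0.006  0.043  0.004] 84.95612115881379
```

```bash
python3 -m creep '[{"dx":0.095,"dy":0.27,"dz":-0.052,"rx":-1.206,"ry":0,"rz":0,"jaw":0.085},{"dx":0.095,"dy":0.27,"dz":-0.052,"rx":-1.206,"ry":0,"rz":0,"jaw":0.085},{"dx":0.095,"dy":0.27,"dz":-0.052,"rx":-1.206,"ry":0,"rz":0,"jaw":0.085},{"dx":0.095,"dy":0.27,"dz":-0.052,"rx":-1.206,"ry":0,"rz":0,"jaw":0.085},{"dx":0.095,"dy":0.27,"dz":-0.052,"rx":-1.206,"ry":0,"rz":0,"jaw":0.085},{"dx":0.095,"dy":0.27,"dz":-0.052,"rx":-1.206,"ry":0,"rz":0,"jaw":0.085},{"dx":0.095,"dy":0.27,"dz":-0.052,"rx":-1.206,"ry":0,"rz":0,"jaw":0.085},{"dx":0.095,"dy":0.27,"dz":-0.052,"rx":-1.206,"ry":0,"rz":0,"jaw":0.085},{"dx":0.095,"dy":0.27,"dz":-0.052,"rx":-1.206,"ry":0,"rz":0,"jaw":0.085},{"dx":0.095,"dy":0.27,"dz":-0.052,"rx":-1.206,"ry":0,"rz":0,"jaw":0.085},{"dx":0.095,"dy":0.27,"dz":-0.052,"rx":-1.206,"ry":0,"rz":0,"jaw":0.085},{"dx":0.095,"dy":0.27,"dz":-0.052,"rx":-1.206,"ry":0,"rz":0,"jaw":0.085}]'
python3 - <<'E'
from h import *
plan([433,-350,12],5.6)
c=cap('wrist');W=world(c);save(c,'w2.png')
m=(abs(W[...,2]-50)<6)&(np.hypot(W[...,0]-433,W[...,1]+350)<30)
print(m.sum(),cv2.minEnclosingCircle(W[m][:,:2].astype(np.float32)) if m.sum() else 0)
E
```

```text
t: 1.65
eef_pos: [432.4, -352.3, 120.4]
ee_rot: [-0.075, 1.569, 0.074]
force: [0.3, 0.7, -0.1]
gripper_width: 84.9
d [0.1084 0.0023 0.0008] r [-0.003   0.0002  0.0004]
d [0.1084 0.0023 0.0008] r [ 3.1386e+00  7.0000e-04 -4.0000e-04]
T [[0.0, -0.095, 0.996], [-0.0, 0.996, 0.095], [-1.0, -0.0, 0.0]] q [-0.797  0.398 -0.182  0.99  -0.     0.679] pos [ 432.4 -352.3  120.4] t 1.65 F [ 0.31  0.67 -0.09] M [-0.018  0.042  0.006] 84.90162125757527
923 ((434.7850646972656, -353.0163879394531), 18.088111877441406)
```

View pics/w2.png

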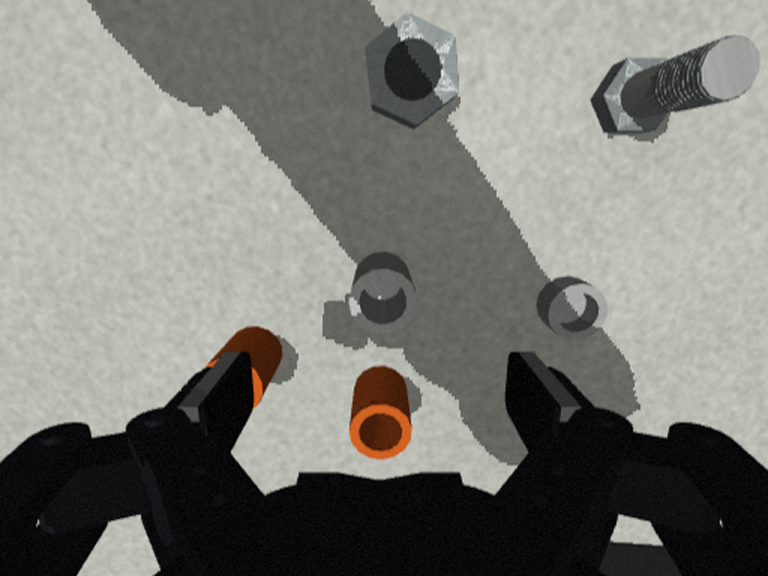

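The sleeve shows at (382,300) between the fingers, at (434.8,-353.0) by the wrist camera. The nut is at (412,68), the bolt at (690,90), the short ring at (572,305) and the orange tubes at lower left and centre. Next I descend and grip.

```bash
python3 -m creep '[{"dx":0.05,"dy":0,"dz":0.002,"rx":0,"ry":0,"rz":0,"jaw":0.085},{"dx":0.09,"dy":0,"dz":0.002,"rx":0,"ry":0,"rz":0,"jaw":0.085},{"dx":0.108,"dy":0,"dz":0.002,"rx":0,"ry":0,"rz":0,"jaw":0.085},{"dx":0.108,"dy":0,"dz":0.002,"rx":0,"ry":0,"rz":0,"jaw":0.085},{"dx":0.108,"dy":0,"dz":0.002,"rx":0,"ry":0,"rz":0,"jaw":0.03},{"dx":0.108,"dy":0,"dz":0.002,"rx":0,"ry":0,"rz":0,"jaw":0.03},{"dx":0.108,"dy":0,"dz":0.002,"rx":0,"ry":0,"rz":0,"jaw":0.03},{"dx":0.108,"dy":0,"dz":0.002,"rx":0,"ry":0,"rz":0,"jaw":0.03},{"dx":0.108,"dy":0,"dz":0.002,"rx":0,"ry":0,"rz":0,"jaw":0.03},{"dx":0.108,"dy":0,"dz":0.002,"rx":0,"ry":0,"rz":0,"jaw":0.03},{"dx":0.108,"dy":0,"dz":0.002,"rx":0,"ry":0,"rz":0,"jaw":0.03},{"dx":0.108,"dy":0,"dz":0.002,"rx":0,"ry":0,"rz":0,"jaw":0.03}]' 40
```

```text
t: 2.9
eef_pos: [435.5, -352.7, 14.0]
ee_rot: [-0.078, 1.568, 0.074]
force: [-1.6, -0.1, 7.6]
gripper_width: 35.0
```

```bash
python3 -m creep '[{"dx":-0.03,"dy":0,"dz":0,"rx":0,"ry":0,"rz":0,"jaw":0.03},{"dx":-0.08,"dy":0,"dz":0,"rx":0,"ry":0,"rz":0,"jaw":0.03},{"dx":-0.13,"dy":0,"dz":0,"rx":0,"ry":0,"rz":0,"jaw":0.03},{"dx":-0.13,"dy":0,"dz":0,"rx":0,"ry":0,"rz":0,"jaw":0.03},{"dx":-0.13,"dy":0,"dz":0,"rx":0,"ry":0,"rz":0,"jaw":0.03}]'
python3 - <<'E'
from h import *
plan([505,141.8,150],5.6)
E
```

```text
t: 3.4
eef_pos: [435.6, -352.5, 143.9]
ee_rot: [-0.079, 1.567, 0.074]
force: [0.0, 0.5, -1.3]
gripper_width: 35.3
d [-0.0074  0.4852  0.117 ] r [-0.0008  0.0026  0.0032]
d [-0.0074  0.4852  0.117 ] r [ 3.1408  0.005  -0.004 ]
T [[0.003, -0.097, 0.995], [-0.003, 0.995, 0.097], [-1.0, -0.003, 0.003]] q [-0.794  0.384 -0.14   1.043 -0.     0.68 ] pos [ 435.6 -352.5  143.9] t 3.4 F [ 0.04  0.51 -1.25] M [-0.009  0.022 -0.006] 35.27932342348646
```

```bash
python3 -m creep '[{"dx":-0.007,"dy":0.38,"dz":0.092,"rx":0,"ry":0.003,"rz":0.003,"jaw":0.03},{"dx":-0.007,"dy":0.38,"dz":0.092,"rx":0,"ry":0.003,"rz":0.003,"jaw":0.03},{"dx":-0.007,"dy":0.38,"dz":0.092,"rx":0,"ry":0.003,"rz":0.003,"jaw":0.03},{"dx":-0.007,"dy":0.38,"dz":0.092,"rx":0,"ry":0.003,"rz":0.003,"jaw":0.03},{"dx":-0.007,"dy":0.38,"dz":0.092,"rx":0,"ry":0.003,"rz":0.003,"jaw":0.03},{"dx":-0.007,"dy":0.38,"dz":0.092,"rx":0,"ry":0.003,"rz":0.003,"jaw":0.03},{"dx":-0.007,"dy":0.38,"dz":0.092,"rx":0,"ry":0.003,"rz":0.003,"jaw":0.03},{"dx":-0.007,"dy":0.38,"dz":0.092,"rx":0,"ry":0.003,"rz":0.003,"jaw":0.03},{"dx":-0.007,"dy":0.38,"dz":0.092,"rx":0,"ry":0.003,"rz":0.003,"jaw":0.03},{"dx":-0.007,"dy":0.38,"dz":0.092,"rx":0,"ry":0.003,"rz":0.003,"jaw":0.03},{"dx":-0.007,"dy":0.38,"dz":0.092,"rx":0,"ry":0.003,"rz":0.003,"jaw":0.03}]'
python3 - <<'E'
from h import *
plan([505,141.8,150],5.6)
c=cap('wrist');W=world(c);save(c,'w3.png');np.savez('w3.npz',W=W,C=c['color'])
a=np.radians(5.6);X=np.array([np.cos(a),np.sin(a)]);Y=np.array([-np.sin(a),np.cos(a)]);O=np.array([506.7,123.9])
g=np.stack([(W[...,:2]-O)@X,(W[...,:2]-O)@Y,W[...,2]],-1)
# jaw tops: z 50..60, profile along y near x=0 strip
for x0 in(-8,0,8):
  m=(abs(g[...,0]-x0)<2)
  for y in range(-60,90,2):
    k=m&(abs(g[...,1]-y)<1)
    if k.sum(): print(x0,y,np.median(g[k][:,2]).round(0),end=' | ')
  print()
m=(g[...,2]>50)&(g[...,2]<60)&(g[...,1]>-38)&(g[...,1]<75)&(abs(g[...,0])<30)
for lo,hi in((-38,20),(20,75)):
  k=m&(g[...,1]>lo)&(g[...,1]<hi)
  if k.sum():print(k.sum(),np.percentile(g[k],[1,50,99],axis=0).round(1).tolist())
m=(abs(g[...,2]-18)<5)&(abs(g[...,1])<60)&(abs(g[...,0])<45);print('bed',np.percentile(g[m],[1,99],axis=0).round(1).tolist())
E
```

```text
t: 4.5
eef_pos: [488.2, 34.8, 147.9]
ee_rot: [-0.074, 1.575, 0.078]
force: [0.3, 0.5, -0.9]
gripper_width: 34.9
d [-0.002   0.1049  0.027 ] r [-0.0017 -0.0058 -0.0028]
d [-0.002   0.1049  0.027 ] r [ 3.1399 -0.0044  0.0091]
T [[-0.006, -0.096, 0.995], [0.002, 0.995, 0.096], [-1.0, 0.003, -0.006]] q [-0.06   0.255 -0.313  1.009  0.002  1.415] pos [488.2  34.8 147.9] t 4.5 F [ 0.34  0.45 -0.93] M [-0.005  0.004  0.012] 34.873308951280904
-8 -60 55.0 | -8 -58 56.0 | -8 -56 56.0 | -8 -54 55.0 | -8 -52 56.0 | -8 -50 55.0 | -8 -48 54.0 | -8 -46 31.0 | -8 -44 11.0 | -8 -42 16.0 | -8 -40 17.0 | -8 -38 18.0 | -8 -36 18.0 | -8 -34 52.0 | -8 -32 53.0 | -8 -30 51.0 | -8 -28 53.0 | -8 -26 39.0 | -8 -24 18.0 | -8 -22 18.0 | -8 -20 18.0 | -8 -18 17.0 | -8 -16 18.0 | -8 -14 17.0 | -8 -12 18.0 | -8 -10 17.0 | -8 -8 18.0 | -8 -6 18.0 | -8 -4 17.0 | -8 -2 18.0 | -8 0 18.0 | -8 2 18.0 | -8 4 18.0 | -8 6 18.0 | -8 8 18.0 | -8 10 18.0 | -8 12 18.0 | -8 14 18.0 | -8 16 17.0 | -8 18 17.0 | -8 20 17.0 | -8 22 18.0 | -8 24 17.0 | -8 26 18.0 | -8 28 17.0 | -8 30 17.0 | -8 32 17.0 | -8 34 18.0 | -8 36 37.0 | -8
[... 1266 characters left out ...]
 | 8 -24 18.0 | 8 -22 18.0 | 8 -20 17.0 | 8 -18 17.0 | 8 -16 18.0 | 8 -14 17.0 | 8 -12 18.0 | 8 -10 18.0 | 8 -8 17.0 | 8 -6 17.0 | 8 -4 17.0 | 8 -2 17.0 | 8 0 18.0 | 8 2 17.0 | 8 4 17.0 | 8 6 17.0 | 8 8 17.0 | 8 10 18.0 | 8 12 18.0 | 8 14 17.0 | 8 16 18.0 | 8 18 18.0 | 8 20 17.0 | 8 22 18.0 | 8 24 17.0 | 8 26 18.0 | 8 28 18.0 | 8 30 18.0 | 8 32 18.0 | 8 34 18.0 | 8 36 40.0 | 8 38 55.0 | 8 40 55.0 | 8 42 55.0 | 8 44 56.0 | 8 46 55.0 | 8 50 44.0 | 8 52 44.0 | 8 54 44.0 | 8 56 44.0 | 8 58 44.0 | 8 60 44.0 | 8 62 44.0 | 
390 [[-8.8, -34.4, 51.8], [2.9, -29.7, 55.3], [14.7, -25.0, 56.9]]
543 [[-8.1, 35.8, 50.5], [3.8, 40.5, 55.4], [15.4, 45.9, 57.1]]
bed [[-26.0, -41.7, 13.5], [33.2, 59.1, 19.3]]
```

View pics/w3.png

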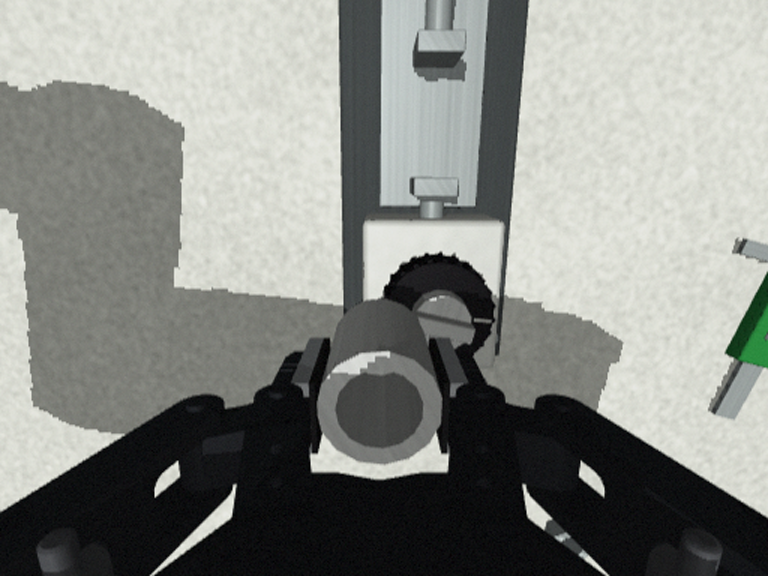

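Sleeve held at (380,400). Sprung jaw at (435,190), set jaw at (440,45), knob at (440,300) with the inner bar intact. In my provisional gauge frame the jaw faces lie at y −25 and +36 with the centre line at x≈+3.4. I'll aim for world (510,132), which leaves at least 10 mm to each jaw.

```bash
python3 - <<'E'
from h import *
plan([510,132.2,60],5.6)
E
python3 -m creep '[{"dx":0,"dy":0.05,"dz":0.016,"rx":0,"ry":-0.006,"rz":-0.003,"jaw":0.03},{"dx":0,"dy":0.095,"dz":0.031,"rx":0,"ry":-0.006,"rz":-0.003,"jaw":0.03},{"dx":0,"dy":0.095,"dz":0.031,"rx":0,"ry":-0.006,"rz":-0.003,"jaw":0.03},{"dx":0.045,"dy":0.095,"dz":0.031,"rx":0,"ry":-0.006,"rz":-0.003,"jaw":0.03},{"dx":0.09,"dy":0.095,"dz":0.031,"rx":0,"ry":-0.006,"rz":-0.003,"jaw":0.03},{"dx":0.1,"dy":0.095,"dz":0.031,"rx":0,"ry":-0.006,"rz":-0.003,"jaw":0.03},{"dx":0.1,"dy":0.095,"dz":0.031,"rx":0,"ry":-0.006,"rz":-0.003,"jaw":0.03}]'
python3 - <<'E'
from h import *
plan([510,132.2,33],5.6)
E
```

```text
d [0.0883 0.095  0.0311] r [-0.0025 -0.0051 -0.0029]
d [0.0883 0.095  0.0311] r [ 3.1391 -0.0045  0.008 ]
T [[-0.005, -0.095, 0.995], [0.002, 0.995, 0.095], [-1.0, 0.003, -0.005]] q [-0.06   0.254 -0.312  1.01   0.002  1.415] pos [488.5  34.5 148.2] t 4.55 F [-0.41  0.18 -2.18] M [ 0.017 -0.036  0.033] 35.26280087579512
t: 5.25
eef_pos: [508.3, 131.8, 47.7]
ee_rot: [-0.075, 1.572, 0.074]
force: [-0.7, 1.0, -1.8]
gripper_width: 35.3
d [0.0147 0.0003 0.0018] r [-0.0027 -0.0027  0.0005]
d [0.0147 0.0003 0.0018] r [3.1389e+00 8.0000e-04 4.2000e-03]
T [[-0.003, -0.095, 0.995], [-0.001, 0.995, 0.095], [-1.0, -0.001, -0.003]] q [ 0.133  0.412 -0.372  0.789 -0.     1.609] pos [508.3 131.8  47.7] t 5.25 F [-0.74  1.03 -1.76] M [0.011 0.038 0.017] 35.25336573089729
```

```bash
python3 -m creep '[{"dx":0.007,"dy":0,"dz":0.002,"rx":0,"ry":-0.002,"rz":0,"jaw":0.03},{"dx":0.013,"dy":0,"dz":0.002,"rx":0,"ry":-0.002,"rz":0,"jaw":0.03},{"dx":0.014,"dy":0,"dz":0.002,"rx":0,"ry":-0.002,"rz":0,"jaw":0.03},{"dx":0.014,"dy":0,"dz":0.002,"rx":0,"ry":-0.002,"rz":0,"jaw":0.03}]'
python3 -m creep '[{"dx":0.001,"dy":0,"dz":0,"rx":0,"ry":0,"rz":0,"jaw":0.03},{"dx":0.001,"dy":0,"dz":0,"rx":0,"ry":0,"rz":0,"jaw":0.03},{"dx":0.001,"dy":0,"dz":0,"rx":0,"ry":0,"rz":0,"jaw":0.03}]'
```

```text
t: 5.65
eef_pos: [513.2, 133.6, 36.0]
ee_rot: [-0.076, 1.563, 0.076]
force: [-0.5, -0.1, -1.5]
gripper_width: 35.2
t: 5.95
eef_pos: [512.8, 133.7, 34.6]
ee_rot: [-0.076, 1.564, 0.076]
force: [0.9, 1.0, -1.2]
gripper_width: 35.1
```

```bash
python3 - <<'E'
from h import *
plan([510,132.2,33],5.6)
E
python3 -m creep '[{"dx":0.001,"dy":-0.001,"dz":-0.0025,"rx":0,"ry":0.006,"rz":0,"jaw":0.03},{"dx":0.002,"dy":-0.001,"dz":-0.0025,"rx":0,"ry":0.006,"rz":0,"jaw":0.03},{"dx":0.002,"dy":-0.001,"dz":-0.0025,"rx":0,"ry":0.006,"rz":0,"jaw":0.03},{"dx":0.002,"dy":-0.001,"dz":-0.0025,"rx":0,"ry":0.006,"rz":0,"jaw":0.03}]'
python3 - <<'E'
from h import *
plan([510,132.2,33],5.6)
E
```

```text
d [ 0.0016 -0.0012 -0.003 ] r [-0.0006  0.0053  0.0001]
d [ 0.0016 -0.0012 -0.003 ] r [ 3.141e+00  2.000e-04 -8.400e-03]
T [[0.005, -0.097, 0.995], [0.0, 0.995, 0.097], [-1.0, -0.0, 0.005]] q [ 0.135  0.43  -0.384  0.752 -0.     1.609] pos [512.8 133.7  34.6] t 5.95 F [ 0.94  1.   -1.17] M [ 0.002  0.022 -0.071] 35.086362535762255
t: 6.35
eef_pos: [510.3, 132.3, 32.3]
ee_rot: [-0.076, 1.571, 0.076]
force: [-0.2, 0.7, -1.9]
gripper_width: 34.9
d [-0.0007 -0.0001 -0.0003] r [-0.0008 -0.0011  0.0001]
d [-0.0007 -0.0001 -0.0003] r [3.1408e+00 1.0000e-04 1.8000e-03]
T [[-0.001, -0.097, 0.995], [-0.0, 0.995, 0.097], [-1.0, -0.0, -0.001]] q [ 0.133  0.433 -0.387  0.753 -0.     1.607] pos [510.3 132.3  32.3] t 6.35 F [-0.22  0.7  -1.85] M [-0.007  0.009 -0.013] 34.87680003388346
```

```bash
python3 -m creep '[{"dx":0.001,"dy":0,"dz":0,"rx":0,"ry":0,"rz":0,"jaw":0.03},{"dx":0.001,"dy":0,"dz":0,"rx":0,"ry":0,"rz":0,"jaw":0.03},{"dx":0.001,"dy":0,"dz":0,"rx":0,"ry":0,"rz":0,"jaw":0.03}]'
python3 -m creep '[{"dx":0.0005,"dy":0,"dz":0,"rx":0,"ry":0,"rz":0,"jaw":0.03},{"dx":0.001,"dy":0,"dz":0,"rx":0,"ry":0,"rz":0,"jaw":0.03},{"dx":0.001,"dy":0,"dz":0,"rx":0,"ry":0,"rz":0,"jaw":0.03}]'
```

```text
t: 6.65
eef_pos: [510.4, 132.4, 32.0]
ee_rot: [-0.076, 1.57, 0.076]
force: [-2.6, 0.3, 5.7]
gripper_width: 35.1
t: 6.95
eef_pos: [510.4, 132.4, 31.9]
ee_rot: [-0.076, 1.57, 0.076]
force: [-5.2, -0.0, 13.2]
gripper_width: 35.2
```

```bash
python3 -m creep '[{"dx":-0.0012,"dy":0,"dz":0,"rx":0,"ry":0,"rz":0,"jaw":0.03},{"dx":-0.0012,"dy":0,"dz":0,"rx":0,"ry":0,"rz":0,"jaw":0.045},{"dx":-0.0012,"dy":0,"dz":0,"rx":0,"ry":0,"rz":0,"jaw":0.06},{"dx":-0.0012,"dy":0,"dz":0,"rx":0,"ry":0,"rz":0,"jaw":0.06},{"dx":-0.0012,"dy":0,"dz":0,"rx":0,"ry":0,"rz":0,"jaw":0.06},{"dx":-0.0012,"dy":0,"dz":0,"rx":0,"ry":0,"rz":0,"jaw":0.06},{"dx":-0.03,"dy":0,"dz":0,"rx":0,"ry":0,"rz":0,"jaw":0.06},{"dx":-0.07,"dy":0,"dz":0,"rx":0,"ry":0,"rz":0,"jaw":0.075},{"dx":-0.1,"dy":-0.02,"dz":0,"rx":0,"ry":0,"rz":0,"jaw":0.085},{"dx":-0.13,"dy":-0.06,"dz":0,"rx":0,"ry":0,"rz":0,"jaw":0.085},{"dx":-0.13,"dy":-0.1,"dz":0,"rx":0,"ry":0,"rz":0,"jaw":0.085},{"dx":-0.13,"dy":-0.1,"dz":0,"rx":0,"ry":0,"rz":0,"jaw":0.085},{"dx":-0.13,"dy":-0.1,"dz":0,"rx":0,"ry":0,"rz":0,"jaw":0.085}]'
python3 - <<'E'
from h import *
plan([515.5,35.2,160],5.6)
c=cap('wrist');W=world(c);save(c,'w4.png')
def circ(lo,hi,c0,r):
  m=(W[...,2]>lo)&(W[...,2]<hi)&(np.hypot(W[...,0]-c0[0],W[...,1]-c0[1])<r);Q=W[m][:,:2].astype(np.float32)
  if len(Q): print(lo,hi,len(Q),cv2.minEnclosingCircle(Q),cv2.fitEllipse(cv2.convexHull(Q)))
circ(62,74,(510,132),30);circ(80,92,(515,35),38);circ(97,112,(515,35),25)
a=np.radians(5.6);X=np.array([np.cos(a),np.sin(a)]);Y=np.array([-np.sin(a),np.cos(a)]);O=np.array([506.7,123.9])
g=np.stack([(W[...,:2]-O)@X,(W[...,:2]-O)@Y,W[...,2]],-1)
m=(g[...,2]>50)&(g[...,2]<60)&(abs(g[...,0])<30)
for lo,hi in((-40,-10),(26,60)):
  k=m&(g[...,1]>lo)&(g[...,1]<hi)
  if k.sum():print(k.sum(),np.percentile(g[k],[1,50,99],axis=0).round(1).tolist())
E
```

```text
t: 8.25
eef_pos: [520.1, 32.2, 160.3]
ee_rot: [-0.074, 1.571, 0.075]
force: [-0.5, 0.3, -0.3]
gripper_width: 84.8
d [ 0.0003  0.0034 -0.0043] r [-0.0028 -0.0011 -0.0004]
d [ 0.0003  0.0034 -0.0043] r [ 3.1388e+00 -6.0000e-04  1.7000e-03]
T [[-0.001, -0.095, 0.995], [0.0, 0.995, 0.095], [-1.0, 0.0, -0.001]] q [-0.06   0.302 -0.214  1.056  0.     1.416] pos [520.1  32.2 160.3] t 8.25 F [-0.47  0.3  -0.29] M [ 0.014 -0.01  -0.007] 84.76358910585084
62 74 1023 ((510.8665466308594, 132.33859252929688), 18.12540626525879) ((511.0302429199219, 132.1300811767578), (35.322994232177734, 35.51124954223633), 34.37940216064453)
80 92 2685 ((518.4578247070312, 32.60655212402344), 29.051687240600586) ((518.4461059570312, 32.746070861816406), (57.398921966552734, 57.88260269165039), 173.2115020751953)
97 112 1101 ((518.2349853515625, 32.741519927978516), 14.440032958984375) ((518.4143676757812, 32.828250885009766), (28.036706924438477, 28.528844833374023), 22.666091918945312)
334 [[-8.3, -34.3, 53.9], [3.5, -29.7, 55.4], [14.5, -25.3, 56.8]]
490 [[-7.9, 35.7, 50.8], [3.9, 40.2, 55.4], [15.6, 45.6, 57.2]]
```

View pics/w4.png

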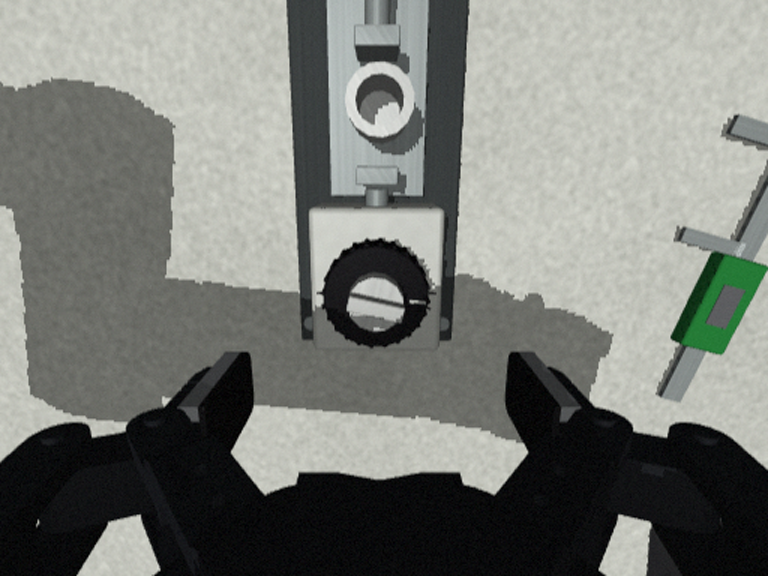

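The sleeve stands free at (380,100) between the jaws, at (510.9,132.3) and about 1.5 mm off the centre line, with roughly 10 and 15 mm clear. The ring is centred at (378,295), about (518.3,32.7), and the inner knob's bar is still in place. Total jaw travel to close is about 25 mm, so I expect contact after about 1.4 rad.

```bash
python3 -m creep '[{"dx":0.03,"dy":0.0007,"dz":-0.0018,"rx":-0.9,"ry":0,"rz":0,"jaw":0.085},{"dx":0.04,"dy":0.0007,"dz":-0.0018,"rx":-0.9,"ry":0,"rz":0,"jaw":0.085},{"dx":0.04,"dy":0.0007,"dz":-0.0018,"rx":-0.9,"ry":0,"rz":0,"jaw":0.085},{"dx":0.04,"dy":0.0007,"dz":-0.0018,"rx":-0.9,"ry":0,"rz":0,"jaw":0.085},{"dx":0.04,"dy":0.0007,"dz":-0.0018,"rx":-0.9,"ry":0,"rz":0,"jaw":0.085},{"dx":0.04,"dy":0.0007,"dz":-0.0018,"rx":-0.9,"ry":0,"rz":0,"jaw":0.085},{"dx":0.04,"dy":0.0007,"dz":-0.0018,"rx":-0.9,"ry":0,"rz":0,"jaw":0.085},{"dx":0.04,"dy":0.0007,"dz":-0.0018,"rx":-0.9,"ry":0,"rz":0,"jaw":0.085},{"dx":0.04,"dy":0.0007,"dz":-0.0018,"rx":-0.9,"ry":0,"rz":0,"jaw":0.085}]'
python3 - <<'E'
from h import *
plan([518.3,32.7,61],5.6+51.6)
E
```

```text
t: 9.2
eef_pos: [517.9, 33.9, 120.1]
ee_rot: [-0.776, 1.429, 0.777]
force: [0.3, 0.3, -0.1]
gripper_width: 85.0
d [ 0.0591 -0.001  -0.0008] r [-0.0025 -0.0009 -0.0013]
d [ 0.0591 -0.001  -0.0008] r [ 3.139e+00 -2.100e-03  1.400e-03]
T [[-0.002, -0.839, 0.544], [-0.0, 0.544, 0.839], [-1.0, 0.001, -0.001]] q [-0.057  0.329 -0.287  0.957 -0.     0.518] pos [517.9  33.9 120.1] t 9.2 F [ 0.27  0.34 -0.08] M [-0.033  0.007 -0.004] 85.03946818269085
```

Descend around the inner knob, then close on the ring.

```bash
python3 -m creep '[{"dx":0.025,"dy":-0.001,"dz":-0.001,"rx":0,"ry":0,"rz":0,"jaw":0.085},{"dx":0.045,"dy":-0.001,"dz":-0.001,"rx":0,"ry":0,"rz":0,"jaw":0.085},{"dx":0.057,"dy":-0.001,"dz":-0.001,"rx":0,"ry":0,"rz":0,"jaw":0.085},{"dx":0.057,"dy":-0.001,"dz":-0.001,"rx":0,"ry":0,"rz":0,"jaw":0.085},{"dx":0.057,"dy":-0.001,"dz":-0.001,"rx":0,"ry":0,"rz":0,"jaw":0.085}]'
python3 -m creep '[{"dx":0,"dy":0,"dz":0,"rx":0,"ry":0,"rz":0,"jaw":0.065},{"dx":0,"dy":0,"dz":0,"rx":0,"ry":0,"rz":0,"jaw":0.05},{"dx":0,"dy":0,"dz":0,"rx":0,"ry":0,"rz":0,"jaw":0.05},{"dx":0,"dy":0,"dz":0,"rx":0,"ry":0,"rz":0,"jaw":0.05},{"dx":0,"dy":0,"dz":0,"rx":0,"ry":0,"rz":0,"jaw":0.05},{"dx":0,"dy":0,"dz":0,"rx":0,"ry":0,"rz":0,"jaw":0.05}]' 50
python3 - <<'E'
from h import *
plan([518.3,32.7,61],5.6+51.6)
E
```

```text
t: 9.7
eef_pos: [518.5, 32.0, 63.6]
ee_rot: [-0.776, 1.429, 0.777]
force: [0.1, 0.6, 0.5]
gripper_width: 84.8
t: 10.3
eef_pos: [520.2, 32.9, 65.0]
ee_rot: [-0.776, 1.424, 0.777]
force: [0.1, 3.3, 6.1]
gripper_width: 54.7
d [ 0.004   0.0014 -0.0012] r [-0.0013  0.0032  0.0012]
d [ 0.004   0.0014 -0.0012] r [ 3.1403e+00  1.9000e-03 -5.0000e-03]
T [[0.003, -0.84, 0.543], [0.002, 0.543, 0.84], [-1.0, -0.001, 0.003]] q [-0.06   0.382 -0.367  0.819  0.002  0.514] pos [520.2  32.9  65. ] t 10.3 F [0.13 3.31 6.07] M [ 0.684  0.014 -0.144] 54.71418738348303
```

```bash
cat > s.py <<'E'
from h import *
s=env.state();T=R.from_rotvec(s['ee_rot']).as_matrix()
print('yaw',round(np.degrees(np.arctan2(T[1,2],T[0,2])),2),'q6',s['q'][5].round(3),'pos',s['eef_pos'].round(1),'F',s['force'].round(1),'M',s['wrist_torque'].round(3),'eff6',s['effort'][5].round(3),round(s['gripper_width'],1))
E
python3 -m creep '[{"dx":0,"dy":0,"dz":0,"rx":0.07,"ry":0,"rz":0,"jaw":0.05},{"dx":0,"dy":0,"dz":0,"rx":0.14,"ry":0,"rz":0,"jaw":0.05},{"dx":0,"dy":0,"dz":0,"rx":0.21,"ry":0,"rz":0,"jaw":0.05},{"dx":0,"dy":0,"dz":0,"rx":0.28,"ry":0,"rz":0,"jaw":0.05}]'; python3 s.py
python3 -m creep '[{"dx":0,"dy":0,"dz":0,"rx":0.07,"ry":0,"rz":0,"jaw":0.05},{"dx":0,"dy":0,"dz":0,"rx":0.14,"ry":0,"rz":0,"jaw":0.05},{"dx":0,"dy":0,"dz":0,"rx":0.21,"ry":0,"rz":0,"jaw":0.05},{"dx":0,"dy":0,"dz":0,"rx":0.28,"ry":0,"rz":0,"jaw":0.05}]'; python3 s.py
```

```text
t: 10.7
eef_pos: [519.7, 32.4, 65.0]
ee_rot: [-0.559, 1.495, 0.559]
force: [-2.7, 1.2, 7.2]
gripper_width: 54.5
yaw 40.95 q6 0.796 pos [519.7  32.4  65. ] F [-2.7  1.2  7.2] M [0.324 0.248 0.11 ] eff6 -0.424 54.5
t: 11.1
eef_pos: [519.1, 32.0, 65.0]
ee_rot: [-0.341, 1.543, 0.34]
force: [-3.4, -0.2, 8.0]
gripper_width: 54.5
yaw 24.9 q6 1.076 pos [519.1  32.   65. ] F [-3.4 -0.2  8. ] M [0.152 0.427 0.12 ] eff6 -0.417 54.5
```

```bash
python3 -m creep '[{"dx":0,"dy":0,"dz":0,"rx":0.07,"ry":0,"rz":0,"jaw":0.05},{"dx":0,"dy":0,"dz":0,"rx":0.14,"ry":0,"rz":0,"jaw":0.05},{"dx":0,"dy":0,"dz":0,"rx":0.21,"ry":0,"rz":0,"jaw":0.05}]'; python3 s.py
python3 - <<'E'
from h import *
c=cap('wrist');W=world(c);save(c,'w5.png')
a=np.radians(5.6);X=np.array([np.cos(a),np.sin(a)]);Y=np.array([-np.sin(a),np.cos(a)]);O=np.array([506.7,123.9])
for n in('top','scene'):
  c=cap(n);W=world(c);g=np.stack([(W[...,:2]-O)@X,(W[...,:2]-O)@Y,W[...,2]],-1);save(c,n+'5.png')
  for lo,hi,zl,zh in((-45,-4,50,62),(-15,60,62,75),(26,60,50,60)):
    k=(g[...,2]>zl)&(g[...,2]<zh)&(abs(g[...,0]-3)<24)&(g[...,1]>lo)&(g[...,1]<hi)
    if k.sum():print(n,k.sum(),np.percentile(g[k],[1,50,99],axis=0).round(1).tolist())
E
python3 s.py
```

```text
t: 11.4
eef_pos: [518.6, 31.8, 65.0]
ee_rot: [-0.177, 1.564, 0.176]
force: [-4.3, 0.0, 10.3]
gripper_width: 54.6
yaw 12.86 q6 1.286 pos [518.6  31.8  65. ] F [-4.3  0.  10.3] M [-0.004  0.614  0.14 ] eff6 -0.413 54.6
top 4 [[-7.4, -44.7, 50.2], [-4.0, -44.2, 52.8], [0.4, -41.8, 55.6]]
scene 59 [[-7.3, -44.8, 50.9], [10.5, -15.4, 56.2], [20.3, -5.0, 59.8]]
scene 205 [[-11.6, -8.7, 62.1], [7.9, 9.4, 67.9], [23.9, 26.7, 70.8]]
scene 83 [[-7.0, 26.3, 50.3], [8.2, 42.7, 56.1], [17.0, 47.1, 58.5]]
yaw 12.97 q6 1.284 pos [518.6  31.8  65. ] F [-4.3  0.6  8.9] M [ 0.037  0.597 -0.129] eff6 -0.082 54.7
```

View pics/scene5.png

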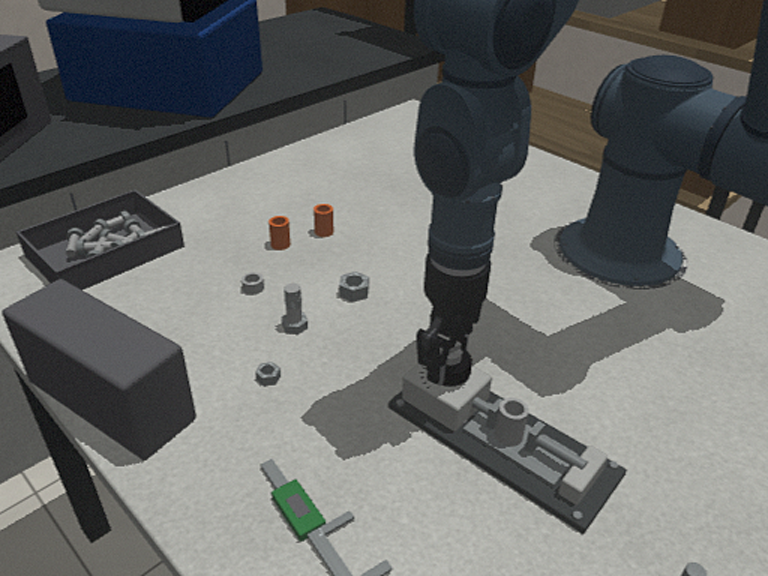

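Jaw and sleeve at about (510,420) in the scene view. The sleeve stands upright, the jaw is close to it and the other parts are undisturbed. Continue in smaller steps.

```bash
python3 -m creep '[{"dx":0,"dy":0,"dz":0,"rx":0.05,"ry":0,"rz":0,"jaw":0.05},{"dx":0,"dy":0,"dz":0,"rx":0.1,"ry":0,"rz":0,"jaw":0.05},{"dx":0,"dy":0,"dz":0,"rx":0.15,"ry":0,"rz":0,"jaw":0.05},{"dx":0,"dy":0,"dz":0,"rx":0.2,"ry":0,"rz":0,"jaw":0.05}]'>/dev/null; python3 s.py
python3 -m creep '[{"dx":0,"dy":0,"dz":0,"rx":0.05,"ry":0,"rz":0,"jaw":0.05},{"dx":0,"dy":0,"dz":0,"rx":0.1,"ry":0,"rz":0,"jaw":0.05}]'>/dev/null; python3 s.py
python3 -m creep '[{"dx":0,"dy":0,"dz":0,"rx":0.03,"ry":0,"rz":0,"jaw":0.05},{"dx":0,"dy":0,"dz":0,"rx":0.06,"ry":0,"rz":0,"jaw":0.05}]'>/dev/null; python3 s.py
```

```text
yaw 1.45 q6 1.485 pos [518.   31.7  65. ] F [-6.3 -0.4 10.7] M [-0.116  0.845  0.202] eff6 -0.228 53.9
yaw -4.27 q6 1.585 pos [517.8  31.7  65. ] F [-6.3 -1.  11.3] M [-0.103  1.005  0.202] eff6 -0.226 54.5
yaw -7.67 q6 1.644 pos [517.6  31.7  65. ] F [-6.6 -0.6 11.4] M [-0.094  0.971  0.222] eff6 -0.06 54.4
```

```bash
python3 -m creep '[{"dx":0,"dy":0,"dz":0,"rx":0.03,"ry":0,"rz":0,"jaw":0.05},{"dx":0,"dy":0,"dz":0,"rx":0.06,"ry":0,"rz":0,"jaw":0.05}]'>/dev/null; python3 s.py
python3 -m creep '[{"dx":0,"dy":0,"dz":0,"rx":0.03,"ry":0,"rz":0,"jaw":0.05},{"dx":0,"dy":0,"dz":0,"rx":0.06,"ry":0,"rz":0,"jaw":0.05}]'>/dev/null; python3 s.py
python3 -m creep '[{"dx":0,"dy":0,"dz":0,"rx":0.02,"ry":0,"rz":0,"jaw":0.05},{"dx":0,"dy":0,"dz":0,"rx":0.04,"ry":0,"rz":0,"jaw":0.05}]'>/dev/null; python3 s.py
```

```text
yaw -11.11 q6 1.704 pos [517.5  31.7  65. ] F [-7.4 -1.1 12.9] M [-0.079  1.048  0.25 ] eff6 -0.063 54.5
yaw -14.54 q6 1.764 pos [517.3  31.8  65. ] F [-8.3 -0.  13.1] M [-0.102  1.144  0.109] eff6 -0.062 54.3
yaw -16.81 q6 1.804 pos [517.2  31.8  65. ] F [-7.6 -1.  12.8] M [-0.118  1.214  0.233] eff6 0.021 54.4
```

```bash
python3 -m creep '[{"dx":0,"dy":0,"dz":0,"rx":0.02,"ry":0,"rz":0,"jaw":0.05},{"dx":0,"dy":0,"dz":0,"rx":0.04,"ry":0,"rz":0,"jaw":0.05}]'>/dev/null; python3 s.py
python3 -m creep '[{"dx":0,"dy":0,"dz":0,"rx":0.02,"ry":0,"rz":0,"jaw":0.05},{"dx":0,"dy":0,"dz":0,"rx":0.04,"ry":0,"rz":0,"jaw":0.05}]'>/dev/null; python3 s.py
```

```text
yaw -19.1 q6 1.844 pos [517.1  31.8  65. ] F [-8.5 -0.1 13.3] M [-0.083  1.195  0.22 ] eff6 0.02 54.3
yaw -21.39 q6 1.884 pos [517.   31.9  65. ] F [-8.4  0.2 13.6] M [-0.079  1.228  0.215] eff6 0.021 54.1
```

```bash
python3 -m creep '[{"dx":0,"dy":0,"dz":0,"rx":0.02,"ry":0,"rz":0,"jaw":0.05},{"dx":0,"dy":0,"dz":0,"rx":0.04,"ry":0,"rz":0,"jaw":0.05}]'>/dev/null; python3 s.py
```

```text
yaw -23.67 q6 1.924 pos [516.9  31.9  65. ] F [-8.6  0.2 14.2] M [-0.079  1.269  0.252] eff6 0.081 54.3
```

```bash
python3 -m creep '[{"dx":0,"dy":0,"dz":0,"rx":0.02,"ry":0,"rz":0,"jaw":0.05},{"dx":0,"dy":0,"dz":0,"rx":0.04,"ry":0,"rz":0,"jaw":0.05}]'>/dev/null; python3 s.py
```

```text
yaw -25.95 q6 1.963 pos [516.8  31.9  65. ] F [-8.9  0.6 14.2] M [-0.077  1.343  0.305] eff6 0.162 54.3
```

The torque rises about 0.05–0.08 Nm per step, so the sleeve is at the set jaw with roughly 8 N. One more step and a hold.

```bash
python3 -m creep '[{"dx":0,"dy":0,"dz":0,"rx":0.02,"ry":0,"rz":0,"jaw":0.05},{"dx":0,"dy":0,"dz":0,"rx":0.04,"ry":0,"rz":0,"jaw":0.05}]'>/dev/null; python3 s.py
python3 -m creep '[{"dx":0,"dy":0,"dz":0,"rx":0,"ry":0,"rz":0,"jaw":0.05}]'>/dev/null; python3 s.py
```

```text
yaw -28.22 q6 2.003 pos [516.7  32.   65. ] F [-8.6  0.8 14.5] M [-0.152  1.382  0.413] eff6 0.244 54.5
yaw -28.22 q6 2.003 pos [516.7  32.   65. ] F [-9.4  1.1 14.6] M [-0.093  1.399  0.049] eff6 0.166 54.6
```

```bash
python3 -m creep '[{"dx":0,"dy":0,"dz":0,"rx":0,"ry":0,"rz":0,"jaw":0.05},{"dx":0,"dy":0,"dz":0,"rx":0,"ry":0,"rz":0,"jaw":0.05},{"dx":0,"dy":0,"dz":0,"rx":0,"ry":0,"rz":0,"jaw":0.05},{"dx":0,"dy":0,"dz":0,"rx":0,"ry":0,"rz":0,"jaw":0.06},{"dx":0,"dy":0,"dz":0,"rx":0,"ry":0,"rz":0,"jaw":0.075},{"dx":0,"dy":0,"dz":0,"rx":0,"ry":0,"rz":0,"jaw":0.08},{"dx":0,"dy":0,"dz":0,"rx":0,"ry":0,"rz":0,"jaw":0.08},{"dx":0,"dy":0,"dz":0,"rx":0,"ry":0,"rz":0,"jaw":0.08},{"dx":-0.02,"dy":0,"dz":0,"rx":0,"ry":0,"rz":0,"jaw":0.08},{"dx":-0.06,"dy":0,"dz":0,"rx":0,"ry":0,"rz":0,"jaw":0.08},{"dx":-0.1,"dy":0,"dz":0,"rx":0,"ry":0,"rz":0,"jaw":0.08},{"dx":-0.1,"dy":0,"dz":0,"rx":0.15,"ry":0,"rz":0,"jaw":0.08},{"dx":-0.1,"dy":0,"dz":0,"rx":0,"ry":0,"rz":0,"jaw":0.08},{"dx":-0.1,"dy":0,"dz":0,"rx":0,"ry":0,"rz":0,"jaw":0.08}]'; python3 s.py
python3 - <<'E'
from h import *
c=cap('wrist');W=world(c);save(c,'w6.png')
def circ(lo,hi,c0,r):
  m=(W[...,2]>lo)&(W[...,2]<hi)&(np.hypot(W[...,0]-c0[0],W[...,1]-c0[1])<r);Q=W[m][:,:2].astype(np.float32)
  if len(Q)>5: print(lo,hi,len(Q),cv2.minEnclosingCircle(Q))
circ(62,74,(510,141),32)
a=np.radians(5.6);X=np.array([np.cos(a),np.sin(a)]);Y=np.array([-np.sin(a),np.cos(a)]);O=np.array([506.7,123.9])
g=np.stack([(W[...,:2]-O)@X,(W[...,:2]-O)@Y,W[...,2]],-1)
for lo,hi,zl,zh in((-40,10,50,60),(-10,60,63,75),(26,60,50,60)):
    k=(g[...,2]>zl)&(g[...,2]<zh)&(abs(g[...,0]-3)<24)&(g[...,1]>lo)&(g[...,1]<hi)
    if k.sum():print(k.sum(),np.percentile(g[k],[1,50,99],axis=0).round(1).tolist())
E
```

```text
t: 15.45
eef_pos: [518.9, 32.0, 163.7]
ee_rot: [0.386, 1.536, -0.387]
force: [-0.3, -0.5, 0.0]
gripper_width: 80.3
yaw -28.24 q6 2.003 pos [518.9  32.  163.7] F [-0.3 -0.5  0. ] M [-0.059  0.045  0.017] eff6 -0.58 80.3
62 74 1025 ((510.3367004394531, 142.47605895996094), 18.07501220703125)
434 [[-8.0, -9.8, 50.3], [5.4, -4.2, 55.4], [19.8, 7.9, 59.5]]
1005 [[-11.3, 0.6, 63.4], [5.7, 19.3, 67.5], [22.7, 35.0, 69.0]]
385 [[-7.6, 26.6, 50.4], [4.4, 40.9, 55.5], [16.0, 45.9, 59.5]]
```

View pics/w6.png

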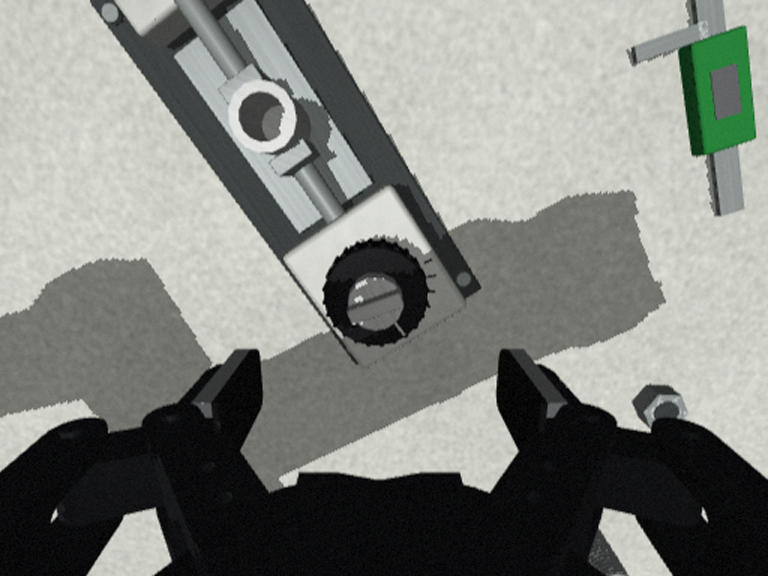

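```bash
python3 -c "
from workcell import env
print(env.close_job())"
```

```text
the job is handed in; nothing more can be done
None
```

The sleeve is clamped upright in the bench gauge, both the sleeve and the ring are let go, and the job was handed in at about 15.5 s of the 72 s allowed. No verdict was reported.

- **Placing:** I stood the long grey sleeve on the bed and let go. A picture then showed it free between the jaws, with about 10 and 15 mm clear and roughly 1.5 mm off the centre line.
- **Clamping:** I turned only the outer ring clockwise, about 1.49 rad in one grasp. The turning torque went from 0.12 Nm running free, to about 0.21 Nm sliding the sleeve, to 0.41 Nm at the end. That works out to about 14–15 N of clamping, slightly over the 12 N aimed for and well under 30 N.
- **Last checks:** The final picture shows the sleeve upright against both jaws, about 1.5–2 mm off the centre line. The inner bar is at its original angle within about 1°, as read off the images, and the fingers are clear with no force on the tool. The last view of the parts table, taken partway through the turn, showed the other parts undisturbed.
- **Not measured directly:** The clamping force after letting go could not be read. I rely on the stated hold of about 6.5 N.
- **Disagreements:**
  - The overhead camera placed the gauge about 3 mm sideways and 6–7 mm lengthwise off the close-up wrist view. I used the wrist view.
  - One torque reading, 0.109 Nm, fell out of line while the turn was pausing. I ignored it.

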